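# Close the glue pot and hold its clamp at the third click

### The job

Close the pot of the label gluer: set the loose cover on the pot's rim so that it sits fully down and level, and let go of it. Then swing the clamp lever down by its handle until it has clicked exactly three times (feel the clicks; the gasket does not stand a fourth) and finish still holding it down there, because it springs up when let go and the lock pin is put in afterwards. Leave the glue tin and the label roll where they stand.

Things in the scene. Friction and masses are not known exactly. Their poses are not given: they have to be found in the camera images.
- pot_clamp: the fixed glue pot with its lever clamp; place and yaw differ at each start. The hinge is on the right, the pot left. Grey base plate 10 mm thick; origin on the table under the pot's centre; z up, y from the pot to the lever's hinge, x along the hinge's axis. In this frame the hinge is at y 110, z 117 mm; behind it stand a toothed sector and a post (160 mm tall, y to 280). All below in this frame.
- rim (a point): centre of the steel pot's open mouth at the top of its rim, 95 mm above the table; axes as pot_clamp. Pot 84 mm outside, 76 mm inside diameter. The raised lever leaves the space over it free.
- cover: loose round aluminium cover, about 0.16 kg, lying boss up. From below: spigot 69 mm across, 10 mm deep, chamfered foot (enters the pot with 3.5 mm play all round); plate 90 mm across, 6 mm thick, that lies on the rim; boss 28 mm across, 20 mm tall, to grip. Origin: centre of the spigot's underside, z up; seated it is 10 mm below the rim and the boss's top 26 mm above it.
- lever (a joint): clamp lever, rad: 0 = level over the pot, pointing to -y; positive = raised. Starts raised at about 1.75, leaning back on its stop; goes down to -0.26. A spring always lifts it when let go. On the way down a plunger drops into the sector's notches: the first click comes between 0.22 and 0.07 rad (the click block is set differently each time), the others every 0.082 rad.
- handle: black sleeve, 18 mm in diameter, 62 mm long, along x, turning freely on the lever's end, so it can stay gripped all the way; origin at its middle, its own axes turn. At lever angle a it is at x = 44, y = 110 - 200 cos a + 45 sin a, z = 117 + 200 sin a + 45 cos a (mm, frame of pot_clamp). Grip from above, fingers on its two sides along y. One click is about 17 mm of its travel.
- third_notch (a point): third notch of the toothed steel sector on the lever behind the hinge: where the centre of the plunger's nose lies when it sits in that notch. Moves with the lever (rises as the handle goes down).
- plunger_tip (a point): centre of the 5 mm round nose of the spring plunger in the click block behind the hinge. The block is set up to 5 mm higher or lower from start to start. The lever is past its third click and before its fourth while third_notch is within 4 mm of this height; it comes from below, and is above it when the lever has gone too far.
- glue_can: glue tin, 69 mm in diameter, 76 mm tall, upright, a bystander; it and the cover may have changed places. Origin: centre of its underside.
- label_roll: roll of labels, 68 mm in diameter, 60 mm tall, upright, a bystander. Origin: centre of its underside.
- foot: black pressing foot, 26 mm across, origin at its underside, on a sprung stem under the lever; meets the cover's boss at about 0.1 rad and then yields. Felt at the handle: some 10 N downwards before the clicks; at each tooth it climbs by 3 to 8 N, then drops by 4 to 9 N until the plunger sits in the notch (about 10 mm of travel after the peak), then climbs to the next tooth. Third: up to 22 N.
There are look-alikes about, which are no part of the job. There is more than one size of the cover; the one meant has the size given above.

How it is judged (in metres and radians):
On the way:
1. the cover sits level on the rim, let go, with the lever still raised (horizontal distance between cover and rim below 0.006 m and z of cover in the frame of rim below -0.0085 m and angle between cover's own z axis and vertical below 0.05 rad and contact force between the fingers and cover below 0.1 N and value of joint lever above 0.5 rad), for 0.2 s.
At the end, for the whole second after the job is handed in: Fingers hold the handle (over 2 N) and keep the lever still between its third and fourth click (third notch within 4 mm of the plunger's height); the foot presses the cover with over 3 N; the cover lies on the rim within 6 mm of centre, underside 8.5 mm or more below the rim, tilt under 0.05 rad (z of third_notch in the frame of plunger_tip between -0.004 and 0.004 m and contact force between the fingers and handle above 2 N and contact force between foot and cover above 3 N and horizontal distance between cover and rim below 0.006 m and z of cover in the frame of rim below -0.0085 m and angle between cover's own z axis and vertical below 0.05 rad and velocity of joint lever between -0.05 and 0.05 rad/s); the arm keeps its last pose, push and grip.
It fails at once if the lever is pushed over its fourth click (z of third_notch in the frame of plunger_tip above 0.0052 m).
It fails at once if the glue tin or the label roll is moved more than 30 mm (distance of any of glue_can, label_roll from where it was at the start of the episode above 0.03 m).
It also fails if it takes over 72 s, if anything falls off the work surface, if the arm or the gripper's body presses on something with over 40 N, if the wrist force passes 120 N, or if a joint passes its speed limit or range.

### The arm

A 6-joint arm with a two-finger parallel gripper is mounted at the origin on a cart in front of the work surface, level with it; the furniture and walls round the work are solid. World frame = base frame: x ahead of the robot, y to its left, z up, the work surface at z = 0. Lengths are in mm, angles in rad, forces in N, time in s.
With the tool pointing down it reaches from about 300 to 750 mm from the base axis. Payload 8.5 kg.
Tool frame: the origin (TCP) lies at the very end of the fingers, on their centre line; the grasp point (between the pads) lies 19 mm behind it; z points along the fingers, y is the direction in which the jaws open and shut (so a half turn about z gives the same grasp; the last joint's range is limited). The gripper opens to 85 mm and grips with 20 to 120 N. Pads are 22 mm wide; open, the fingers measure 114 mm over their backs; the gripper's body (76 mm by 85 mm) begins 54 mm behind the grasp point. The pads swing forward as they close: fully open they stand 13 mm farther back than shut.
Start: joints at [-1.547, 0.381, 1.297, -0, 1.464, -0.215], TCP at [130.091, -534.375, 231.322] pointing down, gripper open.
Joint ranges: [-3.11, 3.11], [-0.89, 2.33], [0.22, 2.48], [-1.42, 4.56], [0.17, 2.85], [-2.88, 2.88]. Speed limits (rad/s): [2.39, 2.39, 3.14, 3.14, 3.14, 3.14].

### API

Orientations are given as a unit quaternion [w, x, y, z].
In Python, from bench import r gives the robot as it stands. The module is installed in compiled form; this text tells all that it offers.
- The arm moves only by the tool jog_arm, never from a script. Its argument "deltas" is a list of rows, each a list of 7 numbers: the opening in per cent of the stroke, from 0 (shut) to 100 (fully open), then the shift along the tool's x, y, z in units of 50 mm (1.0 is 50 mm), then the turn, a rotation vector about the tool's x, y, z in units of 5 degrees (1.0 is 5 degrees). In form: [[grip, x, y, z, rx, ry, rz], ...]. A call has 1 to 8 rows; each row shifts and turns the commanded pose from where the row before left it, along the tool's axes as they then stand; what a row does not reach is not made up. A row lasts 1/8 s, in which the tool goes at most 62.5 mm and 10.7 degrees, less where a joint would pass 70% of its speed; a pose out of reach is approached as far as the arm can. A call is refused whole if a number of a shift passes 1 or a number of a turn 1, either way. A call with a gripper value outside its range is refused whole. The fingers move at their own pace and stop on an object; "grip_force" is the grip in N (left out, the last holds). Time passes only in rows, so rows that do not move let the fingers close. It gives the time, the measured TCP pose, the force and the opening at its end, in the units of the state.
- r.read_state(): the state, without advancing time (a new reading comes with each control period).
- r.read_camera(name): name is "scene" or "top" or "wrist"; returns (picture, depth): 420x560x3 uint8, red, green, blue; 420x560 float32, mm along the optical axis (not along the pixel's ray), 0 where there is no reading.
- r.get_calibration(name): a dict with "intrinsics" (3x3 intrinsics, pixels), "dist" ([k1, k2, p1, p2, k3] as OpenCV has them; the pictures are not rectified), "origin" and "orientation" of the camera in the world; the wrist camera has in their place "tool_from_camera" (4x4, takes a point from camera to tool coordinates, whose origin is the TCP and whose axes are the flange's). Camera axes: x right, y down, z forward; pixel columns grow to the right and rows downward; lengths in mm; the calibration is good to about 2 mm. A picture is of the moment at which its call begins: read the wrist's pose just before it. get_calibration takes no time and is no camera call.
- r.finish_job(): hands the job in, once; it reports no verdict.
The state is a dict: "time_s": time; "qpos": joint angles; "joint_velocities": joint speeds; "joint_efforts": joint torques, N m; "eef_pos": TCP position; "ee_rot": TCP orientation; "force": force on the tool from outside, world axes, zero at the start; "moment": the same for the moment, N m; "gripper_width": finger opening in mm.
Only numpy, scipy, OpenCV 4.12 (cv2) and the standard library are available. Lean on these libraries where they do the work, as an engineer would, in place of code of your own. Each camera call takes 0.05 s, during which the arm holds its last target.

## Working session

There is one attempt and no reset: what is moved stays moved. The work goes in short steps, Python scripts to look and compute and a tool call to move; the robot and the scene stay as the last step left them, time stands still between calls to the robot, and variables do not carry over. Pictures are saved under pics/ and viewed, and the job is handed in when it is done.

Besides the shell and the picture viewer there is one more tool, called in YAML: its name, and indented under it one key for each argument. jog_arm: Moves the arm, as the interface text tells. Its arguments: {"type":"object","properties":{"deltas":{"type":"array","items":{"type":"array","items":{"type":"number"}}},"grip_force":{"type":"number"}},"required":["deltas"]}

```bash
mkdir -p pics
python3 - <<'E'
from bench import r
import cv2,numpy as np
s=r.read_state();print(s)
for n in ["scene","top"]:
    p,d=r.read_camera(n);cv2.imwrite(f"pics/{n}0.png",p[:,:,::-1]);np.save(f"{n}0.npy",d);np.save(f"{n}0c.npy",p)
for n in ["scene","top","wrist"]:print(n,r.get_calibration(n))
E
```

```text
{'time_s': 0.0, 'qpos': array([-1.54732362e+00,  3.81210537e-01,  1.29826933e+00,  7.32837200e-06,
        1.46362599e+00, -2.15302571e-01]), 'joint_velocities': array([ 5.88218347e-04,  3.18573772e-05,  3.98209882e-04, -1.87827871e-04,
        1.66239843e-03,  1.50941900e-03]), 'joint_efforts': array([ 1.08253425e-03, -4.48469818e+01, -2.31276780e+01, -1.59676865e-04,
        4.84694858e-03,  2.19058529e-05]), 'eef_pos': array([ 130.07303449, -534.08744144,  230.7010938 ]), 'ee_rot': array([-7.52776013e-04,  9.92881520e-01,  1.19103802e-01,  7.60843781e-05]), 'force': array([-0.91489509,  0.32837583, -0.52534358]), 'moment': array([-0.00913637,  0.01023427, -0.02864285]), 'gripper_width': 85.19154879796109}
scene {'intrinsics': array([[387.73834216,   0.        , 273.01636857],
       [  0.        , 387.73834216, 206.4845876 ],
       [  0.        ,   0.        ,   1.        ]]), 'dist': array([-0.00182149,  0.        ,  0.        ,  0.        ,  0.        ]), 'origin': array([-44.85550842, 541.52717693, 573.6740465 ]), 'orientation': array([ 0.20159665, -0.36388649,  0.7880871 , -0
[... 323 characters left out ...]
238269]), 'orientation': array([-0.02611818,  0.70919577, -0.70353427,  0.0373995 ])}
wrist {'intrinsics': array([[353.63396602,   0.        , 279.93437317],
       [  0.        , 353.63396602, 207.69282743],
       [  0.        ,   0.        ,   1.        ]]), 'dist': array([0.01247144, 0.        , 0.        , 0.        , 0.        ]), 'tool_from_camera': array([[-3.67970598e-04, -9.44348147e-01, -3.28947475e-01,
         8.51018254e+01],
       [ 9.99999684e-01, -5.79323835e-04,  5.44503065e-04,
        -3.33258712e-01],
       [-7.04767574e-04, -3.28947171e-01,  9.44348062e-01,
        -1.40544906e+02],
       [ 0.00000000e+00,  0.00000000e+00,  0.00000000e+00,
         1.00000000e+00]])}
```

View pics/scene0.png

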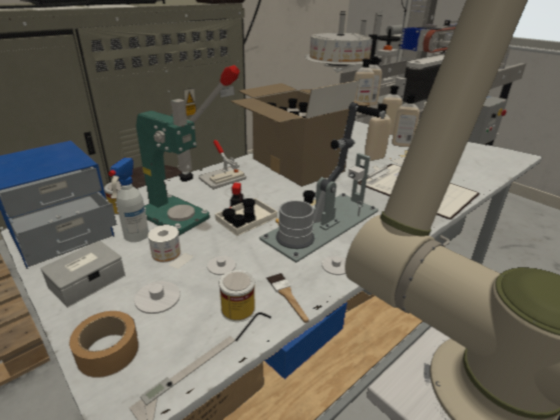

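View pics/top0.png

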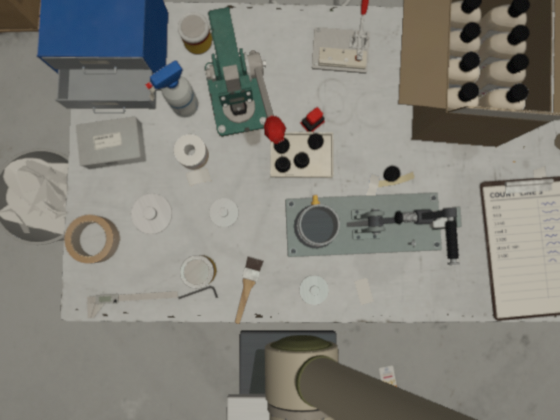

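The top view shows three covers, at (151,214), (223,212) and (314,290). The pot is at (318,224), the handle at (452,243), the glue tin at (197,271) and the label roll at (190,151). Next I measure the sizes.

```bash
cat > h.py <<'E'
from bench import r
import cv2,numpy as np
from scipy.spatial.transform import Rotation as R
def rot(q): return R.from_quat([q[1],q[2],q[3],q[0]])
def pose(name,st=None):
    c=r.get_calibration(name)
    if name!="wrist": return c,rot(c["orientation"]).as_matrix(),np.array(c["origin"])
    st=st or r.read_state(); T=c["tool_from_camera"]; Rt=rot(st["ee_rot"]).as_matrix()
    return c,Rt@T[:3,:3],Rt@T[:3,3]+st["eef_pos"]
def rays(name,uv,st=None):
    c,Rm,o=pose(name,st)
    n=cv2.undistortPoints(np.array(uv,float).reshape(-1,1,2),c["intrinsics"],c["dist"]).reshape(-1,2)
    return o,np.c_[n,np.ones(len(n))]@Rm.T
def onplane(name,uv,z,st=None):
    o,d=rays(name,uv,st); return o+d*((z-o[2])/d[:,2])[:,None]
def cloud(name,d,st=None):
    v,u=np.mgrid[:420,:560]; o,dr=rays(name,np.c_[u.ravel(),v.ravel()],st)
    return (o+dr*d.reshape(-1,1)).reshape(420,560,3)
def proj(name,P,st=None):
    c,Rm,o=pose(name,st); p=(np.atleast_2d(P)-o)@Rm
    return cv2.projectPoints(p,np.zeros(3),np.zeros(3),c["intrinsics"],c["dist"])[0].reshape(-1,2)
E
python3 - <<'E'
from h import *
d=np.load("top0.npy");p=np.load("top0c.npy");P=cloud("top",d)
for n,(u,v) in dict(A=(151,214),B=(223,212),C=(314,290),pot=(318,224),handle=(452,243),tin=(197,271),roll=(190,151),base=(290,245)).items():
    print(n,P[v,u].round(1), P[v,u-12].round(1))
    # horizontal/vertical profile heights
for n,(u,v) in dict(A=(151,214),B=(223,212),C=(314,290),pot=(318,224)).items():
    print(n,P[v,u-26:u+27,2].round(0).astype(int))
big=cv2.resize(p[160:320,120:480,::-1],None,fx=2.2,fy=2.2,interpolation=cv2.INTER_CUBIC);cv2.imwrite("pics/topcrop.png",big)
E
```

```text
A [545.  327.5  33. ] [546.  358.   16.5]
B [551.4 172.6  24.7] [552.  200.1  13.7]
C [384.1 -26.5  24.7] [383.2  -1.1  15.8]
pot [527.3 -35.9  16.5] [527.   -9.3  17.5]
handle [ 482.9 -221.   312.9] [ 487.4 -309.     9.5]
tin [425.4 219.   74.4] [425.2 243.4  76. ]
roll [690.7 252.    0.7] [678.  267.1  61.6]
base [480.8  25.4  12.8] [480.7  51.6  -1.8]
A [ 2 -2 -1 -2  3  1 -3 16 16 14 16 15 18 16 17 17 17 15 33 38 35 38 38 37
 37 33 33 37 39 35 28 23 17 20 14 14 13 18 18 15 17 19 17 16 18 10 14  2
  0  1 -4  0 -2]
B [ 1 -2  1 -2  3  0  3  0 -1  2 -3  0 10 14 14 11 12 14 10 11 13 11 27 26
 28 28 25 26 26 28 26 14 13 10 11 12 10 11 15 12 15 13 -2 -4  0  3 -2  0
  1 -2  0 -1 -1]
C [ 4  1 -3 -2 -2  0 -1  0 -3 -3 -2 12 12 10 16 10 14 12 13  9  9 14 23 26
 29 27 25 28 30 22 25 10 14 12 11  8 13 11 12 11 13 -1 -1 -1  0 -2 -3 -1
  1 -2 -2 -3 -1]
pot [ 9  9 16 21 19 39 68 94 93 19 23 17 15 21 17 17 17 18 19 20 16 16 18 19
 19 19 17 18 19 18 19 14 16 21 19 16 17 19 20 23 19 20 38 55 70 84 93 97
 10 10 12 11 11]
```

View pics/topcrop.png

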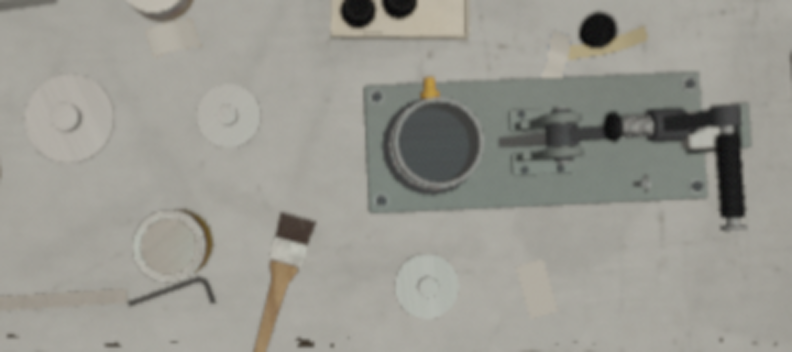

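Only the cover at (151,214) measures about 90 mm across with its boss top near 36 mm. The other two are about 66 mm. Next come the pot frame's yaw and the position fits.

Run:
```python
from h import *
d=np.load("top0.npy");p=np.load("top0c.npy");P=cloud("top",d)
hsv=cv2.cvtColor(p,cv2.COLOR_RGB2HSV);print(hsv[200,360],hsv[245,295],hsv[300,360])
# base plate mask by colour
m=((abs(p[:,:,1].astype(int)-p[:,:,0])>8)&(hsv[:,:,2]<165)&(hsv[:,:,2]>70)).astype(np.uint8)
m[:180]=0;m[265:]=0;m[:,:275]=0;m[:,450:]=0
m=cv2.morphologyEx(m,cv2.MORPH_CLOSE,np.ones((5,5)));
c=max(cv2.findContours(m,cv2.RETR_EXTERNAL,cv2.CHAIN_APPROX_NONE)[0],key=cv2.contourArea)
rc=cv2.minAreaRect(c);b=cv2.boxPoints(rc);print(b.round(1));w=onplane("top",b,10);print(w.round(1))
for i in range(4):
    e=w[(i+1)%4]-w[i];print(np.linalg.norm(e).round(1),np.degrees(np.arctan2(e[1],e[0])).round(2))
o=p[:,:,::-1].copy();cv2.drawContours(o,[c],-1,(0,0,255),1)
# cover A & pot circle from colour edges
g=cv2.cvtColor(p,cv2.COLOR_RGB2GRAY)
mm=((P[:,:,2]>9)&(P[:,:,2]<60)).astype(np.uint8);mm[:180]=0;mm[245:]=0;mm[:,:120]=0;mm[:,185:]=0
ca=max(cv2.findContours(mm,cv2.RETR_EXTERNAL,cv2.CHAIN_APPROX_NONE)[0],key=cv2.contourArea)
el=cv2.fitEllipse(ca);print("A",el,onplane("top",[el[0]],16))
mr=((P[:,:,2]>80)&(P[:,:,2]<105)).astype(np.uint8);mr[:190]=0;mr[260:]=0;mr[:,:285]=0;mr[:,350:]=0
cr=np.argwhere(mr)[:,::-1].astype(np.float32);
h=cv2.convexHull(cr.astype(np.int32));el=cv2.fitEllipse(h);print("pot",el,onplane("top",[el[0]],95),el[1][0]*(1074-95)/481.6)
cv2.drawContours(o,[ca,h],-1,(255,0,0),1)
cv2.imwrite("pics/fit1.png",cv2.resize(o[170:300,110:480],None,fx=2.1,fy=2.1))
```

```text
[ 53  16 130] [ 60  15 132] [ 22  22 175]
[[292.9 253.6]
 [294.2 239.9]
 [351.4 245.4]
 [350.1 259.1]]
[[ 462.    18.8   10. ]
 [ 492.    16.1   10. ]
 [ 480.9 -110.6   10. ]
 [ 450.8 -107.5   10. ]]
30.2 -5.19
127.2 -95.02
30.3 174.23
126.9 84.95
A ((151.17437744140625, 213.18934631347656), (39.419410705566406, 40.19635772705078), 27.746572494506836) [[548.026515   331.40282946  16.        ]]
pot ((318.8078918457031, 224.01951599121094), (40.75716781616211, 41.06059646606445), 76.7136001586914) [[523.10513291 -29.79729457  95.        ]] 82.85146862961524
```

View pics/fit1.png

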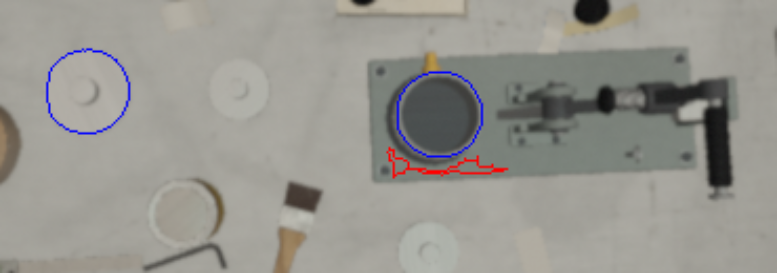

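Run:
```python
from h import *
p=np.load("top0c.npy")
hsv=cv2.cvtColor(p,cv2.COLOR_RGB2HSV)
m=((hsv[:,:,0]>40)&(hsv[:,:,0]<110)&(hsv[:,:,1]>9)&(hsv[:,:,2]>60)&(hsv[:,:,2]<150)).astype(np.uint8)
m[:185]=0;m[265:]=0;m[:,:278]=0;m[:,450:]=0
m=cv2.morphologyEx(m,cv2.MORPH_OPEN,np.ones((3,3)));m=cv2.morphologyEx(m,cv2.MORPH_CLOSE,np.ones((5,5)))
c=max(cv2.findContours(m,cv2.RETR_EXTERNAL,cv2.CHAIN_APPROX_NONE)[0],key=cv2.contourArea)
# bottom & top edge points per column
cols=range(295,430);
for nm,f in(("top",np.min),("bot",np.max)):
    pts=np.array([(u,f(np.where(m[:,u])[0])) for u in cols if m[:,u].any()],float)
    w=onplane("top",pts,10)
    k=np.ones(len(w),bool)
    for _ in range(4):
        q=np.polyfit(w[k,1],w[k,0],1);k=abs(np.polyval(q,w[:,1])-w[:,0])<3
    print(nm,q,k.sum(),"slope deg",np.degrees(np.arctan(q[0])), "x at y=-30", np.polyval(q,-30))
o=p[:,:,::-1].copy();cv2.drawContours(o,[c],-1,(0,0,255),1)
cv2.imwrite("pics/fit2.png",cv2.resize(o[170:300,110:480],None,fx=2.1,fy=2.1))
```

```text
top [-4.92575150e-02  5.83900503e+02] 126 slope deg -2.8199684918764336 x at y=-30 585.3782288679832
bot [-5.30188288e-02  4.58048174e+02] 135 slope deg -3.0349135450408444 x at y=-30 459.6387391772357
```

View pics/fit2.png

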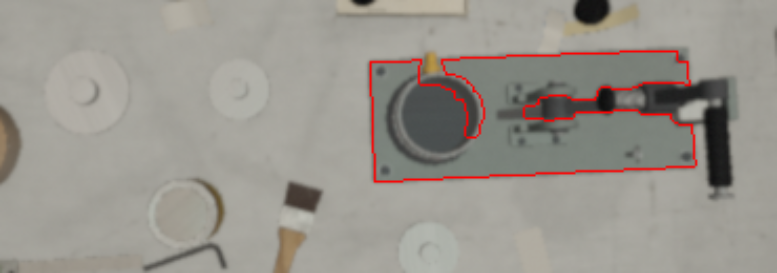

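jog_arm:
  deltas:
    - [100, 0.71, -0.8, -0.1, 0, 0, 0]
    - [100, 0.71, -0.8, -0.1, 0, 0, 0]
    - [100, 0.71, -0.8, -0.1, 0, 0, 0]
    - [100, 0.71, -0.8, -0.1, 0, 0, 0]
    - [100, 0.71, -0.8, -0.1, 0, 0, 0]
    - [100, 0.71, -0.8, -0.1, 0, 0, 0]
    - [100, 0.71, -0.8, -0.1, 0, 0, 0]
    - [100, 0.71, -0.8, -0.1, 0, 0, 0]

```text
time_s: 1.1
eef_pos: [330.7, -154.6, 271.4]
ee_rot: [-0.0, 0.993, 0.119, -0.0]
force: [0.5, -0.7, 0.3]
gripper_width: 85.1
```

jog_arm:
  deltas:
    - [100, 0.86, -0.3, 0, 0, 0, 0]
    - [100, 0.86, -0.3, 0, 0, 0, 0]
    - [100, 0.86, -0.3, 0, 0, 0, 0]
    - [100, 0.86, -0.3, 0, 0, 0, 0]
    - [100, 0.86, -0.3, 0, 0, 0, 0.5]
    - [100, 0, 0, 0, 0, 0, 1]
    - [100, 0, 0, 0, 0, 0, 0.65]
    - [100, 0, 0, 0, 0, 0, 0]

```text
time_s: 2.1
eef_pos: [521.4, -32.4, 271.0]
ee_rot: [-0.0, 1.0, 0.026, -0.0]
force: [1.1, 1.1, 0.2]
gripper_width: 85.3
```

Run:
```python
from h import *
import pickle
s=r.read_state();p,d=r.read_camera("wrist");print(s["eef_pos"],s["ee_rot"])
pickle.dump((s,p,d),open("w1.pkl","wb"));cv2.imwrite("pics/w1.png",p[:,:,::-1])
```

```text
[521.41086583 -32.43799737 270.98914069] [-1.24004938e-04  9.99663708e-01  2.59291000e-02 -3.70957484e-04]
```

View pics/w1.png

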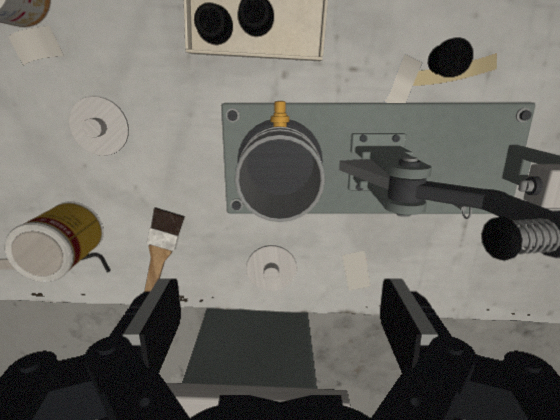

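The wrist view shows the pot's mouth at about (280,178), clear of the fingers, with the lever leaning back on the right. Next I fit the rim circle in this view.

```bash
cat > fit.py <<'E'
from h import *
from scipy.optimize import least_squares
def circ(xy):
    f=lambda q:np.hypot(xy[:,0]-q[0],xy[:,1]-q[1])-q[2]
    s=least_squares(f,[*xy.mean(0),40],loss="soft_l1",f_scale=1);return s.x,np.std(s.fun)
E
python3 - <<'E'
from fit import *
import pickle
s,p,d=pickle.load(open("w1.pkl","rb"));P=cloud("wrist",d,s)
m=((P[:,:,2]>88)&(P[:,:,2]<103)&(np.hypot(P[:,:,0]-523,P[:,:,1]+30)<50)).astype(np.uint8)
X=P[m>0];print(m.sum(),np.median(X[:,2]),circ(X[:,:2]))
c=cv2.convexHull(np.argwhere(m)[:,::-1].astype(np.int32))
w=onplane("wrist",c.reshape(-1,2),95,s);print("outer",circ(w[:,:2]))
# top-camera version
d=np.load("top0.npy");P=cloud("top",d)
m=((P[:,:,2]>88)&(P[:,:,2]<103)&(np.hypot(P[:,:,0]-523,P[:,:,1]+30)<50)).astype(np.uint8)
X=P[m>0];print(np.median(X[:,2]),circ(X[:,:2]))
c=cv2.convexHull(np.argwhere(m)[:,::-1].astype(np.int32))
w=onplane("top",c.reshape(-1,2),95);print("outer top",circ(w[:,:2]))
E
```

```text
1285 92.51096987500142 (array([523.23397442, -31.24143457,  39.52070566]), np.float64(1.2352691527149586))
outer (array([523.65924465, -31.18564905,  41.3992411 ]), np.float64(0.11477765851430205))
94.64836128354034 (array([523.40641498, -30.07865978,  39.65002038]), np.float64(1.234894720158723))
outer top (array([523.43901499, -30.1156739 ,  41.56824879]), np.float64(0.2035869766018834))
```

jog_arm:
  deltas:
    - [100, 0.11, -0.9, 0.15, 0, 0, 0]
    - [100, 0.11, -0.9, 0.15, 0, 0, 0]
    - [100, 0.11, -0.9, 0.15, 0, 0, 0]
    - [100, 0.11, -0.9, 0.15, 0, 0, 0]
    - [100, 0.11, -0.9, 0.15, 0, 0, 0]
    - [100, 0.11, -0.9, 0.15, 0, 0, 0]
    - [100, 0.11, -0.9, 0.15, 0, 0, 0]
    - [100, 0.11, -0.9, 0.15, 0, 0, 0]

```text
time_s: 3.15
eef_pos: [547.0, 330.5, 211.0]
ee_rot: [0.0, 1.0, 0.026, -0.0]
force: [0.7, 0.4, 0.2]
gripper_width: 85.5
```

Run:
```python
from fit import *
import pickle
s=r.read_state();p,d=r.read_camera("wrist");print(s["time_s"],s["eef_pos"],s["ee_rot"])
pickle.dump((s,p,d),open("w2.pkl","wb"));cv2.imwrite("pics/w2.png",p[:,:,::-1])
P=cloud("wrist",d,s)
near=np.hypot(P[:,:,0]-548,P[:,:,1]-331)<62
for n,lo,hi,z in(("plate",8,24,16),("boss",28,45,36)):
    m=((P[:,:,2]>lo)&(P[:,:,2]<hi)&near).astype(np.uint8)
    m=cv2.morphologyEx(m,cv2.MORPH_OPEN,np.ones((3,3)))
    if n=="plate": m|=((P[:,:,2]>24)&near).astype(np.uint8)
    X=P[m>0];print(n,m.sum(),np.median(X[:,2]))
    c=max(cv2.findContours(m,cv2.RETR_EXTERNAL,cv2.CHAIN_APPROX_NONE)[0],key=cv2.contourArea).reshape(-1,2)
    print(c.min(0),c.max(0),circ(onplane("wrist",c,z,s)[:,:2]))
```

```text
3.15 [546.99736264 330.52940663 211.04006157] [ 3.26932287e-05  9.99660860e-01  2.60415661e-02 -4.14612402e-05]
plate 33535 272.10752920636867
[ 15 278] [510 419] (array([8620.87233255,  949.98915837, 8376.42783362]), np.float64(64.60466319748491))
boss 684 33.820990071100454
[265 166] [294 194] (array([548.78080952, 331.21080483,  13.36675017]), np.float64(0.41891688196066007))
```

View pics/w2.png

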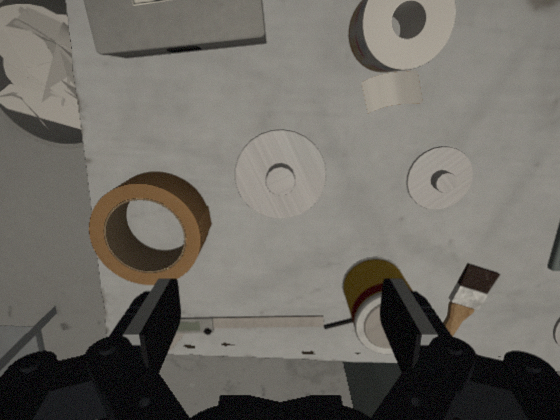

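The chosen cover has its boss at (280,180) in the wrist view, which is world (548.8, 331.2), and a plate of about 90 mm. The small 66 mm one is at (440,178). Now I descend and grip the boss.

jog_arm:
  deltas:
    - [70, 0.036, -0.012, 0.9, 0, 0, 0]
    - [60, 0, 0, 0.9, 0, 0, 0]
    - [60, 0, 0, 0.9, 0, 0, 0]
    - [60, 0, 0, 0.7, 0, 0, 0]
    - [60, 0, 0, 0.3, 0, 0, 0]
    - [60, 0, 0, 0.12, 0, 0, 0]
    - [60, 0, 0, 0, 0, 0, 0]
  grip_force: 40

```text
time_s: 4.08
eef_pos: [549.3, 330.1, 21.2]
ee_rot: [-0.0, 1.0, 0.026, 0.001]
force: [-0.8, 0.3, -0.2]
gripper_width: 51.3
```

jog_arm:
  deltas:
    - [60, 0, -0.02, 0.05, 0, 0, 0]
    - [0, 0, 0, 0, 0, 0, 0]
    - [0, 0, 0, 0, 0, 0, 0]
    - [0, 0, 0, 0, 0, 0, 0]
    - [0, 0, 0, 0, 0, 0, 0]
    - [0, 0, 0, 0, 0, 0, 0]

```text
time_s: 4.82
eef_pos: [548.9, 331.1, 18.6]
ee_rot: [-0.0, 1.0, 0.026, 0.0]
force: [-1.9, -0.1, 5.6]
gripper_width: 26.1
```

jog_arm:
  deltas:
    - [0, 0, 0, -0.2, 0, 0, 0]
    - [0, 0, 0, -0.6, 0, 0, 0]
    - [0, 0, 0, -0.8, 0, 0, 0]
    - [0, 0, 0, -0.8, 0, 0, 0]
    - [0, 0, 0, -0.5, 0, 0, 0]
    - [0, 0, 0, 0, 0, 0, 0]

```text
time_s: 5.58
eef_pos: [549.3, 331.1, 164.8]
ee_rot: [-0.001, 1.0, 0.026, 0.002]
force: [0.4, 0.4, -2.2]
gripper_width: 26.3
```

Run:
```python
from fit import *
import pickle
s=r.read_state();p,d=r.read_camera("wrist");print(s["time_s"],s["eef_pos"],s["ee_rot"],s["force"],s["gripper_width"])
pickle.dump((s,p,d),open("w3.pkl","wb"));cv2.imwrite("pics/w3.png",p[:,:,::-1])
```

```text
5.575 [549.31649498 331.14866205 164.76342035] [-6.40006426e-04  9.99670427e-01  2.55957649e-02  1.86689328e-03] [ 0.35058869  0.41973536 -2.21019739] 26.34687098235005
```

View pics/w3.png

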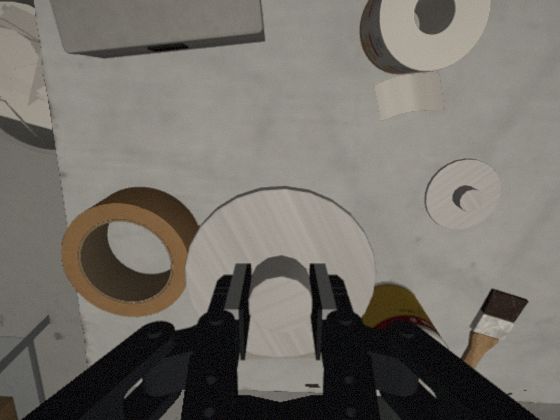

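The cover hangs in the fingers, with its plate at about (281,270). I check its tilt, height and centre in the tool frame.

```bash
cat > held.py <<'E'
from fit import *
import pickle,sys
s,p,d=pickle.load(open(sys.argv[1],"rb"));P=cloud("wrist",d,s)
Rt=rot(s["ee_rot"]).as_matrix();T=(P-s["eef_pos"])@Rt
m=(T[:,:,2]>-6)&(T[:,:,2]<12)&(np.hypot(T[:,:,0],T[:,:,1])<55)
m=cv2.morphologyEx(m.astype(np.uint8),cv2.MORPH_OPEN,np.ones((5,5)))
# plate pts: away from fingers
q=(m>0)&(T[:,:,0]>18);X=T[q];A=np.c_[X[:,:2],np.ones(len(X))]
k=np.linalg.lstsq(A,X[:,2],rcond=None)[0];print("plane z=ax+by+c (tool)",k,len(X))
zt=k[2]
c=max(cv2.findContours(m,cv2.RETR_EXTERNAL,cv2.CHAIN_APPROX_NONE)[0],key=cv2.contourArea).reshape(-1,2)
o,dr=rays("wrist",c,s);o2=(o-s["eef_pos"])@Rt;d2=dr@Rt
for z in (zt,3.):
    w=o2+d2*((z-o2[2])/d2[:,2])[:,None];w=w[w[:,0]>5];print(z,circ(w[:,:2]))
print("world axis tool z",Rt[:,2])
E
python3 held.py w3.pkl
```

```text
plane z=ax+by+c (tool) [ 2.73480961e-02 -9.90041726e-05  4.08668751e+00] 7339
4.086687514313209 (array([23.14747049, -0.42569846, 25.52427945]), np.float64(8.742211365533967))
3.0 (array([23.7320678 , -0.42247728, 25.29624008]), np.float64(8.722060750853025))
world axis tool z [ 0.00369979  0.00137516 -0.99999221]
```

```bash
cat >> held.py <<'E'
h=cv2.convexHull(np.argwhere(m)[:,::-1].astype(np.int32)).reshape(-1,2);h=h[h[:,1]<300]
o,dr=rays("wrist",h,s);d2=dr@Rt
w=o2+d2*((zt-o2[2])/d2[:,2])[:,None];print("hull",circ(w[:,:2]),len(w))
f=lambda q:np.hypot(w[:,0]-q[0],w[:,1]-q[1])-45
print("r=45:",least_squares(f,[0,0],loss="soft_l1").x)
E
python3 held.py w3.pkl
```

```text
plane z=ax+by+c (tool) [ 2.73480961e-02 -9.90041726e-05  4.08668751e+00] 7339
4.086687514313209 (array([23.14747049, -0.42569846, 25.52427945]), np.float64(8.742211365533967))
3.0 (array([23.7320678 , -0.42247728, 25.29624008]), np.float64(8.722060750853025))
world axis tool z [ 0.00369979  0.00137516 -0.99999221]
hull (array([ 0.15786758, -0.31534566, 44.2816874 ]), np.float64(0.17095930433779694)) 35
r=45: [-0.70631252 -0.47657709]
```

jog_arm:
  deltas:
    - [0, -0.111, 0.9, 0, 0, 0, 0]
    - [0, -0.111, 0.9, 0, 0, 0, 0]
    - [0, -0.111, 0.9, 0, 0, 0, 0]
    - [0, -0.111, 0.9, 0, 0, 0, 0]
    - [0, -0.111, 0.9, 0, 0, 0, 0]
    - [0, -0.111, 0.9, 0, 0, 0, 0]
    - [0, -0.111, 0.9, 0, 0, 0, 0]
    - [0, -0.111, 0.9, 0, 0, 0, 0]

```text
time_s: 6.62
eef_pos: [521.8, -32.1, 161.2]
ee_rot: [-0.0, 1.0, 0.026, -0.001]
force: [0.7, -0.2, -1.2]
gripper_width: 26.3
```

jog_arm:
  deltas:
    - [0, 0, 0, 0.3, 0, 0, 0]
    - [0, 0, 0, 0.3, 0, 0, 0]
    - [0, 0, 0, 0, 0, 0, 0]

```text
time_s: 7.0
eef_pos: [521.6, -30.7, 130.8]
ee_rot: [-0.001, 1.0, 0.025, -0.002]
force: [0.4, 0.0, -1.1]
gripper_width: 26.1
```

```bash
python3 - <<'E'
from fit import *
import pickle
s=r.read_state();p,d=r.read_camera("wrist");print(s["time_s"],s["eef_pos"],s["ee_rot"],s["force"],s["gripper_width"])
pickle.dump((s,p,d),open("w4.pkl","wb"));cv2.imwrite("pics/w4.png",p[:,:,::-1])
p,d=r.read_camera("scene");cv2.imwrite("pics/s4.png",cv2.resize(p[100:320,200:480,::-1],None,fx=2.5,fy=2.5))
E
python3 held.py w4.pkl
```

```text
7.0 [521.63189817 -30.69443062 130.76638945] [-7.48988175e-04  9.99673535e-01  2.54352280e-02 -2.30487643e-03] [ 0.438789    0.04723595 -1.08634183] 26.11658312788708
plane z=ax+by+c (tool) [ 2.53245378e-02 -1.57725065e-04  4.09580210e+00] 7285
4.095802099566924 (array([21.95042583, -0.36320553, 26.78162499]), np.float64(8.636810517711048))
3.0 (array([22.89915968, -0.37718225, 26.31279292]), np.float64(8.621413503733166))
world axis tool z [-0.00464635  0.00138024 -0.99998825]
hull (array([ 0.12351243, -0.36203666, 44.3108555 ]), np.float64(0.19224856494608933)) 33
r=45: [-0.69843158 -0.50830799]
```

View pics/s4.png

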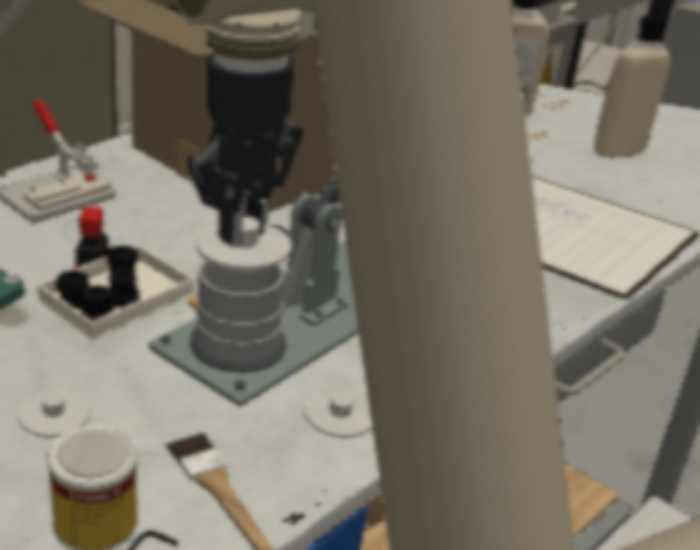

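View pics/w4.png

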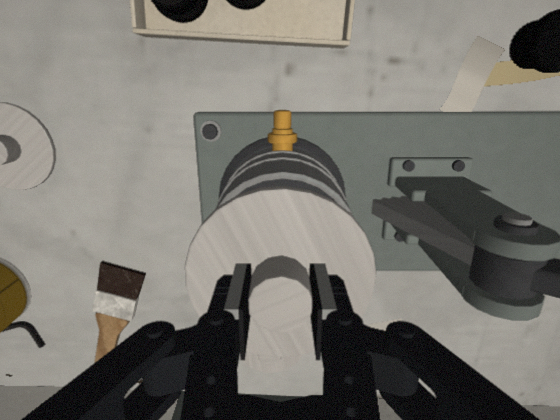

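jog_arm:
  deltas:
    - [0, 0.036, 0, 0.15, 0, 0, 0]
    - [0, 0, 0, 0.15, 0, 0, 0]
    - [0, 0, 0, 0.06, 0, 0, 0]
    - [0, 0, 0, 0, 0, 0, 0]

```text
time_s: 7.6
eef_pos: [524.5, -30.7, 114.6]
ee_rot: [-0.0, 1.0, 0.026, -0.0]
force: [-0.1, 0.0, -1.6]
gripper_width: 26.1
```

jog_arm:
  deltas:
    - [0, 0, 0, 0.06, 0, 0, 0]
    - [0, 0, 0, 0.04, 0, 0, 0]

```text
time_s: 7.85
eef_pos: [524.6, -30.8, 109.8]
ee_rot: [0.0, 1.0, 0.026, 0.0]
force: [0.6, -0.2, -1.6]
gripper_width: 26.2
```

jog_arm:
  deltas:
    - [0, 0, 0, 0.04, 0, 0, 0]
    - [0, 0, 0, 0, 0, 0, 0]

```text
time_s: 8.1
eef_pos: [524.6, -30.8, 107.7]
ee_rot: [-0.0, 1.0, 0.026, -0.0]
force: [0.3, 0.4, -2.4]
gripper_width: 26.0
```

jog_arm:
  deltas:
    - [0, -0.02, 0, 0.04, 0, 0, 0]
    - [0, 0, 0, 0.02, 0, 0, 0]

```text
time_s: 8.35
eef_pos: [523.5, -30.8, 104.7]
ee_rot: [-0.0, 1.0, 0.026, -0.0]
force: [0.6, 0.1, -0.8]
gripper_width: 26.3
```

jog_arm:
  deltas:
    - [0, 0, 0, 0.02, 0, 0, 0]
    - [0, 0, 0, 0, 0, 0, 0]

```text
time_s: 8.6
eef_pos: [523.6, -30.8, 103.8]
ee_rot: [-0.0, 1.0, 0.026, -0.0]
force: [-0.0, 0.2, -1.7]
gripper_width: 25.9
```

jog_arm:
  deltas:
    - [0, 0, 0, 0.03, 0, 0, 0]
    - [0, 0, 0, 0, 0, 0, 0]

```text
time_s: 8.85
eef_pos: [523.7, -30.9, 103.5]
ee_rot: [0.0, 1.0, 0.026, 0.001]
force: [-3.4, 1.3, 10.0]
gripper_width: 26.3
```

jog_arm:
  deltas:
    - [0, 0, 0, 0.03, 0, 0, 0]
    - [0, 0, 0, 0, 0, 0, 0]

```text
time_s: 9.1
eef_pos: [523.8, -30.9, 103.4]
ee_rot: [0.0, 1.0, 0.026, 0.001]
force: [-7.9, 1.8, 22.5]
gripper_width: 26.2
```

Contact came at the expected seated height (TCP 103.5). I relax the push, release and rise.

jog_arm:
  deltas:
    - [0, 0, 0, -0.03, 0, 0, 0]
    - [30, 0, 0, 0, 0, 0, 0]
    - [50, 0, 0, 0, 0, 0, 0]
    - [60, 0, 0, 0, 0, 0, 0]
    - [60, 0, 0, -0.2, 0, 0, 0]
    - [70, 0, 0, -0.8, 0, 0, 0]
    - [70, 0, 0, -0.8, 0, 0, 0]
    - [100, 0, 0, -0.9, 0, 0, 0]

```text
time_s: 10.1
eef_pos: [523.4, -30.8, 239.0]
ee_rot: [-0.0, 1.0, 0.026, -0.0]
force: [0.1, 0.2, 0.4]
gripper_width: 75.8
```

jog_arm:
  deltas:
    - [100, 0, 0, -0.8, 0, 0, 0]
    - [100, 0, 0, 0, 0, 0, 0]

```text
time_s: 10.35
eef_pos: [524.5, -31.0, 280.7]
ee_rot: [0.001, 1.0, 0.026, 0.003]
force: [-0.6, -1.1, -0.6]
gripper_width: 85.5
```

Run:
```python
from fit import *
import pickle
s=r.read_state();p,d=r.read_camera("wrist");print(s["time_s"],s["eef_pos"],s["ee_rot"],s["force"],s["gripper_width"])
pickle.dump((s,p,d),open("w5.pkl","wb"));cv2.imwrite("pics/w5.png",p[:,:,::-1])
P=cloud("wrist",d,s);D=np.hypot(P[:,:,0]-523.6,P[:,:,1]+31)
q=(P[:,:,2]>92)&(P[:,:,2]<110)&(D<43)&(D>18);X=P[q]
k=np.linalg.lstsq(np.c_[X[:,:2]-[523.6,-31],np.ones(len(X))],X[:,2],rcond=None)[0];print("plate plane",k,len(X))
m=((P[:,:,2]>92)&(P[:,:,2]<140)&(D<56)).astype(np.uint8);m=cv2.morphologyEx(m,cv2.MORPH_OPEN,np.ones((3,3)))
h=cv2.convexHull(np.argwhere(m)[:,::-1].astype(np.int32)).reshape(-1,2);print("plate",circ(onplane("wrist",h,101,s)[:,:2]))
m=((P[:,:,2]>114)&(P[:,:,2]<135)&(D<25)).astype(np.uint8)
h=cv2.convexHull(np.argwhere(m)[:,::-1].astype(np.int32)).reshape(-1,2);print("boss",np.median(P[m>0][:,2]),circ(onplane("wrist",h,121,s)[:,:2]))
```

```text
10.35 [524.45642844 -31.02277385 280.72381306] [0.00103102 0.99966554 0.0256367  0.00324033] [-0.57432299 -1.08573408 -0.63969297] 85.51944031908488
plate plane [-7.03315284e-04 -6.97204566e-04  9.88806167e+01] 5150
plate (array([523.43174451, -30.30321973,  44.29289001]), np.float64(0.10608019195520416))
boss 118.74695022888062 (array([523.69863572, -30.25652632,  13.71990504]), np.float64(0.17704724576816647))
```

View pics/w5.png

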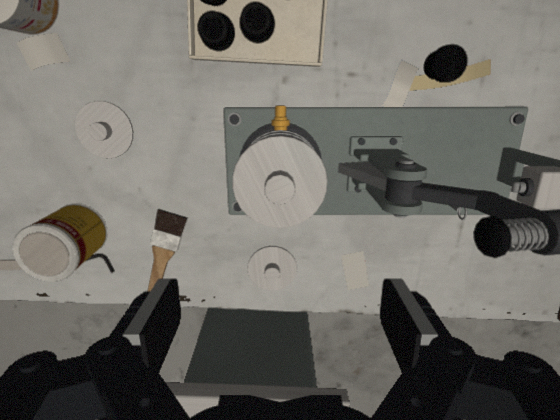

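The cover sits at (280,187) in the image, level and within 1 mm of centre. Before moving to the handle I check for obstacles around it.

Run:
```python
from fit import *
d=np.load("top0.npy");P=cloud("top",d)
for lo in range(420,760,40):
    for y0 in (-400,-350,-300,-250,-200,-150,-100,-50):
        q=(P[:,:,0]>lo)&(P[:,:,0]<lo+40)&(P[:,:,1]>y0)&(P[:,:,1]<y0+50)
        print(int(np.percentile(P[q][:,2],98)) if q.sum()>5 else '-',end=' ')
    print(lo)
q=(P[:,:,2]>290)&(abs(P[:,:,0]-489)<60)&(abs(P[:,:,1]+222)<40)
m=q.astype(np.uint8);X=P[q];print(len(X),X.min(0),X.max(0),np.median(X,0))
n=cv2.minAreaRect(np.argwhere(m)[:,::-1].astype(np.float32));print(n);b=onplane("top",cv2.boxPoints(n),306);print(b, b.mean(0))
```

```text
3 3 4 314 4 3 4 9 420
4 16 16 315 17 19 95 96 460
4 12 161 316 245 135 96 21 500
3 12 161 315 229 135 94 96 540
3 9 16 13 13 12 12 36 580
3 3 7 34 34 4 22 26 620
311 3 3 4 4 3 21 38 660
308 310 310 229 230 4 23 37 700
206 207 223 231 231 3 4 70 740
721 [ 449.36820902 -233.41607143  290.23941642] [ 540.89016476 -205.6216828   319.74687557] [ 498.75500268 -218.98609108  312.65568585]
((447.9560546875, 235.6933135986328), (57.73236846923828, 19.18965721130371), 86.87786865234375)
[[ 540.28665148 -200.02671189  306.        ]
 [ 542.25755412 -231.55872052  306.        ]
 [ 449.45798425 -234.42689755  306.        ]
 [ 447.68682599 -203.2005113   306.        ]] [ 494.92225396 -217.30321031  306.        ]
```

jog_arm:
  deltas:
    - [100, 0, 0, -0.9, 0, 0, 0]
    - [100, 0, 0, -0.9, 0, 0, 0]
    - [100, -0.19, 0.75, -0.3, 0, 0, 0]
    - [100, -0.19, 0.75, -0.15, 0, 0, 0]
    - [100, -0.19, 0.75, 0, 0, 0, 0]
    - [100, -0.19, 0.75, 0, 0, 0, 0]
    - [100, -0.19, 0.75, 0, 0, 0, 0]
    - [100, 0, 0, 0, 0, 0, 0]

```text
time_s: 11.4
eef_pos: [485.2, -222.5, 388.0]
ee_rot: [-0.001, 1.0, 0.024, -0.001]
force: [0.1, -0.1, -0.2]
gripper_width: 85.1
```

Run:
```python
from fit import *
import pickle
s=r.read_state();p,d=r.read_camera("wrist");print(s["time_s"],s["eef_pos"],s["ee_rot"],s["force"],s["gripper_width"])
pickle.dump((s,p,d),open("w6.pkl","wb"));cv2.imwrite("pics/w6.png",p[:,:,::-1])
P=cloud("wrist",d,s)
for z0 in (285,295,302,308,312): 
    q=(P[:,:,2]>z0)&(abs(P[:,:,0]-489)<70)&(abs(P[:,:,1]+222)<40);print(z0,q.sum(),P[q].min(0),P[q].max(0),np.median(P[q],0))
```

```text
11.4 [ 485.21621304 -222.47555641  387.95351332] [-0.00103031  0.9997124   0.02391624 -0.00144074] [ 0.08608569 -0.1355162  -0.16160276] 85.13907468562483
285 13451 [ 448.30896205 -261.99502276  285.43315122] [ 540.85376052 -182.00123062  472.52151986] [ 500.83951189 -222.85664404  462.60926206]
295 13410 [ 448.30896205 -261.99502276  295.05055771] [ 540.85376052 -182.00123062  472.52151986] [ 500.82981872 -222.93327582  462.63721329]
302 13333 [ 448.30896205 -261.99502276  302.03103768] [ 540.85376052 -182.00123062  472.52151986] [ 500.81855084 -222.97029274  462.69644671]
308 12708 [ 448.42576816 -261.99502276  308.00328273] [ 540.77060242 -182.00123062  472.52151986] [ 500.82701645 -223.00004901  463.1130998 ]
312 10927 [ 448.42576816 -261.99502276  312.00105562] [ 540.44385321 -182.00123062  472.52151986] [ 500.88735722 -222.83830702  464.12766589]
```

View pics/w6.png

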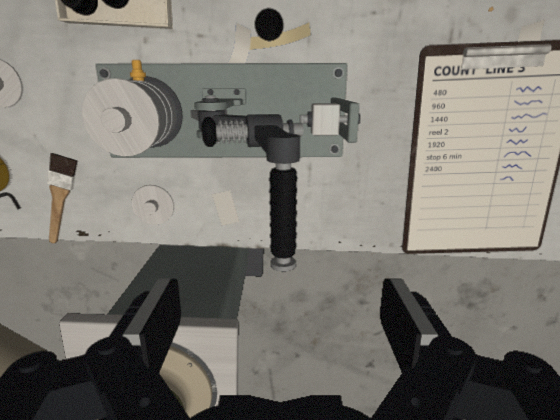

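The wrist view shows the handle sleeve from (284,166) to (283,258), midway between the fingers.

Run:
```python
from fit import *
import pickle
s,p,d=pickle.load(open("w6.pkl","rb"))
print(onplane("wrist",[(284,166),(283,212),(283,258)],308,s))
P=cloud("wrist",d,s)
g=P[168:258,276:292,:];print(np.percentile(g[:,:,2],[10,50,90]))
dark=(p[168:258,255:310].max(2)<60)&(P[168:258,255:310,2]>290)
vs,us=np.where(dark);
for a,b in((0,30),(30,60),(60,90)):
    k=(vs>=a)&(vs<b);print(us[k].min()+255,us[k].max()+255)
```

```text
[[ 521.33658643 -222.93717379  308.        ]
 [ 490.31041148 -223.86611124  308.        ]
 [ 456.33682614 -225.57726533  308.        ]]
[310.55859696 311.89054387 312.9769325 ]
270 296
270 296
270 295
```

jog_arm:
  deltas:
    - [100, 0.07, 0.03, 0, 0, 0, 0]
    - [100, 0, 0, 0.7, 0, 0, 0]
    - [100, 0, 0, 0.7, 0, 0, 0]
    - [100, 0, 0, 0.4, 0, 0, 0]
    - [100, 0, 0, 0.2, 0, 0, 0]
    - [100, 0, 0, 0, 0, 0, 0]

```text
time_s: 12.2
eef_pos: [489.6, -221.3, 289.8]
ee_rot: [-0.0, 1.0, 0.026, -0.0]
force: [-0.1, -0.5, 0.3]
gripper_width: 85.6
```

jog_arm:
  deltas:
    - [0, 0, 0, 0, 0, 0, 0]
    - [0, 0, 0, 0, 0, 0, 0]
    - [0, 0, 0, 0, 0, 0, 0]
    - [0, 0, 0, 0, 0, 0, 0]
    - [0, 0, 0, 0, 0, 0, 0]
    - [0, 0, 0, 0, 0, 0, 0]
  grip_force: 40

```text
time_s: 12.95
eef_pos: [489.4, -222.3, 290.1]
ee_rot: [0.001, 1.0, 0.025, 0.0]
force: [-0.6, -2.5, 2.0]
gripper_width: 16.9
```

```bash
cat > arc.py <<'E'
import numpy as np
def Y(a):return 110-200*np.cos(a)+45*np.sin(a)
def Z(a):return 117+200*np.sin(a)+45*np.cos(a)
def rows(a0,a1,n):
    a=np.linspace(a0,a1,n+1);y=np.round((Y(a)-Y(a0))/50,2);z=np.round(-(Z(a)-Z(a0))/50,2)
    return [[0,0,round(float(u),2),round(float(v),2),0,0,0] for u,v in zip(np.diff(y),np.diff(z))]
E
python3 -c "
from arc import *
print(rows(1.75,1.05,7));print(rows(1.05,.35,7));print(rows(.35,-.13,30))
print(Y(1.75),Z(1.75))"
```

```text
[[0, 0, -0.38, -0.14, 0, 0, 0], [0, 0, -0.4, -0.1, 0, 0, 0], [0, 0, -0.41, -0.06, 0, 0, 0], [0, 0, -0.41, -0.02, 0, 0, 0], [0, 0, -0.41, 0.02, 0, 0, 0], [0, 0, -0.4, 0.06, 0, 0, 0], [0, 0, -0.4, 0.1, 0, 0, 0]]
[[0, 0, -0.39, 0.14, 0, 0, 0], [0, 0, -0.36, 0.18, 0, 0, 0], [0, 0, -0.35, 0.21, 0, 0, 0], [0, 0, -0.33, 0.25, 0, 0, 0], [0, 0, -0.3, 0.28, 0, 0, 0], [0, 0, -0.27, 0.31, 0, 0, 0], [0, 0, -0.24, 0.33, 0, 0, 0]]
[[0, 0, -0.04, 0.06, 0, 0, 0], [0, 0, -0.03, 0.05, 0, 0, 0], [0, 0, -0.03, 0.06, 0, 0, 0], [0, 0, -0.03, 0.06, 0, 0, 0], [0, 0, -0.04, 0.05, 0, 0, 0], [0, 0, -0.03, 0.06, 0, 0, 0], [0, 0, -0.03, 0.06, 0, 0, 0], [0, 0, -0.02, 0.06, 0, 0, 0], [0, 0, -0.03, 0.06, 0, 0, 0], [0, 0, -0.03, 0.06, 0, 0, 0], [0, 0, -0.02, 0.06, 0, 0, 0], [0, 0, -0.03, 0.06, 0, 0, 0], [0, 0, -0.02, 0.06, 0, 0, 0], [0, 0, -0.03, 0.06, 0, 0, 0], [0, 0, -0.02, 0.06, 0, 0, 0], [0, 0, -0.02, 0.07, 0, 0, 0], [0, 0, -0.02, 0.06, 0, 0, 0], [0, 0, -0.02, 0.06, 0, 0, 0], [0, 0, -0.02, 0.06, 0, 0, 0], [0, 0, -0.01, 0.07, 0, 0, 0], [0, 0, -0.02, 0.06, 0, 0, 0], [0, 0, -0.01, 0.07, 0, 0, 0], [0, 0, -0.02, 0.06, 0, 0, 0], [0, 0, -0.01, 0.06, 0, 0, 0], [0, 0, -0.01, 0.07, 0, 0, 0], [0, 0, -0.01, 0.06, 0, 0, 0], [0, 0, -0.01, 0.07, 0, 0, 0], [0, 0, -0.01, 0.06, 0, 0, 0], [0, 0, -0.01, 0.07, 0, 0, 0], [0, 0, 0.0, 0.06, 0, 0, 0]]
189.92857873922557 305.77611687056026
```

jog_arm:
  deltas:
    - [0, 0, -0.38, -0.14, 0, 0, 0]
    - [0, 0, -0.4, -0.1, 0, 0, 0]
    - [0, 0, -0.41, -0.06, 0, 0, 0]
    - [0, 0, -0.41, -0.02, 0, 0, 0]
    - [0, 0, -0.41, 0.02, 0, 0, 0]
    - [0, 0, -0.4, 0.06, 0, 0, 0]
    - [0, 0, -0.4, 0.1, 0, 0, 0]
    - [0, 0, 0, 0, 0, 0, 0]
  grip_force: 60

```text
time_s: 13.95
eef_pos: [482.0, -80.0, 295.7]
ee_rot: [-0.0, 1.0, 0.026, -0.001]
force: [2.6, -6.7, -3.8]
gripper_width: 16.0
```

jog_arm:
  deltas:
    - [0, 0, -0.39, 0.14, 0, 0, 0]
    - [0, 0, -0.36, 0.18, 0, 0, 0]
    - [0, 0, -0.35, 0.21, 0, 0, 0]
    - [0, 0, -0.33, 0.25, 0, 0, 0]
    - [0, 0, -0.3, 0.28, 0, 0, 0]
    - [0, 0, -0.27, 0.31, 0, 0, 0]
    - [0, 0, -0.24, 0.33, 0, 0, 0]
    - [0, 0, 0, 0, 0, 0, 0]

```text
time_s: 14.95
eef_pos: [476.5, 29.2, 210.7]
ee_rot: [0.003, 1.0, 0.026, -0.0]
force: [3.1, -18.8, -1.0]
gripper_width: 15.9
```

```bash
cat > ang.py <<'E'
from h import *
from arc import *
from scipy.optimize import brentq
s=r.read_state();e=s["eef_pos"]
y=(np.array([e[0]-523.5,e[1]+30.7])@[.0517,-.9987]);z=e[2]+15.7
az=brentq(lambda a:Z(a)-z,-.3,1.3);f=np.arctan2(z-117,110-y)-np.arctan2(45,200)
print(s["time_s"],"y,z",y.round(2),z.round(2),"a from z",round(az,4),"a atan",f.round(4),"R",np.hypot(z-117,110-y).round(1),"F",s["force"].round(2))
E
python3 ang.py
python3 - <<'E'
from h import *
p,d=r.read_camera("scene");cv2.imwrite("pics/s7.png",cv2.resize(p[60:300,200:480,::-1],None,fx=2.4,fy=2.4))
E
```

```text
14.95 y,z -62.23 226.45 a from z 0.3419 a atan 0.3448 R 204.1 F [  3.13 -18.83  -1.05]
```

View pics/s7.png

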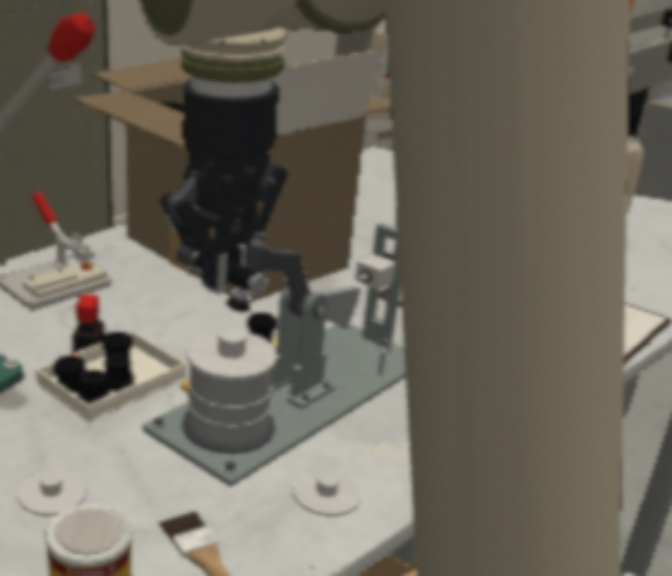

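```bash
cat >> ang.py <<'E'
fy=s["force"][:2]@[.0517,-.9987];fz=s["force"][2];ph=f+.2213
print("Ft(up) %.1f  Fr(out) %.1f"%(fy*np.sin(ph)+fz*np.cos(ph), -fy*np.cos(ph)+fz*np.sin(ph)))
E
python3 ang.py
```

```text
15.0 y,z -61.93 226.92 a from z 0.3446 a atan 0.3475 R 204.1 F [  2.73 -18.81  -1.88]
Ft(up) 8.6  Fr(out) -17.0
```

jog_arm:
  deltas:
    - [0, 0, 0.04, 0.06, 0, 0, 0]
    - [0, 0, -0.03, 0.06, 0, 0, 0]
    - [0, 0, -0.03, 0.06, 0, 0, 0]
    - [0, 0, 0, 0, 0, 0, 0]

```text
time_s: 15.5
eef_pos: [476.3, 33.0, 203.8]
ee_rot: [-0.001, 1.0, 0.026, 0.001]
force: [-0.4, 2.1, 10.4]
gripper_width: 16.0
```

```bash
python3 ang.py
```

```text
15.5 y,z -66.08 219.5 a from z 0.3023 a atan 0.3058 R 203.7 F [-0.38  2.11 10.43]
Ft(up) 7.9  Fr(out) 7.1
```

jog_arm:
  deltas:
    - [0, 0, -0.03, 0.06, 0, 0, 0]
    - [0, 0, -0.03, 0.06, 0, 0, 0]
    - [0, 0, -0.03, 0.06, 0, 0, 0]
    - [0, 0, 0, 0, 0, 0, 0]

```text
time_s: 16.0
eef_pos: [476.1, 37.9, 194.9]
ee_rot: [-0.001, 1.0, 0.026, 0.001]
force: [-0.6, 4.5, 12.5]
gripper_width: 16.1
```

```bash
python3 ang.py
```

```text
16.0 y,z -70.96 210.61 a from z 0.2529 a atan 0.2561 R 203.7 F [-0.6   4.51 12.52]
Ft(up) 9.0  Fr(out) 9.8
```

jog_arm:
  deltas:
    - [0, 0, -0.02, 0.06, 0, 0, 0]
    - [0, 0, 0, 0, 0, 0, 0]

```text
time_s: 16.25
eef_pos: [476.0, 39.3, 192.0]
ee_rot: [-0.002, 1.0, 0.026, 0.001]
force: [-2.5, 6.0, 13.1]
gripper_width: 15.8
```

```bash
python3 ang.py
```

```text
16.25 y,z -72.35 207.75 a from z 0.2373 a atan 0.2404 R 203.7 F [-2.52  5.95 13.06]
Ft(up) 9.0  Fr(out) 11.3
```

jog_arm:
  deltas:
    - [0, 0, -0.02, 0.05, 0, 0, 0]
    - [0, 0, 0, 0, 0, 0, 0]

```text
time_s: 16.5
eef_pos: [475.9, 40.5, 189.6]
ee_rot: [-0.002, 1.0, 0.026, 0.001]
force: [-0.7, 7.3, 13.1]
gripper_width: 16.2
```

```bash
python3 ang.py
```

```text
16.5 y,z -73.54 205.32 a from z 0.2241 a atan 0.2272 R 203.7 F [-0.7   7.33 13.08]
Ft(up) 8.6  Fr(out) 12.3
```

jog_arm:
  deltas:
    - [0, 0, -0.02, 0.05, 0, 0, 0]
    - [0, 0, 0, 0, 0, 0, 0]

```text
time_s: 16.75
eef_pos: [475.9, 41.4, 187.7]
ee_rot: [-0.002, 1.0, 0.026, 0.001]
force: [-3.1, 7.6, 18.5]
gripper_width: 16.0
```

```bash
python3 ang.py
```

```text
16.75 y,z -74.43 203.35 a from z 0.2135 a atan 0.2166 R 203.6 F [-3.12  7.61 18.47]
Ft(up) 13.4  Fr(out) 14.9
```

jog_arm:
  deltas:
    - [0, 0, -0.04, 0.03, 0, 0, 0]
    - [0, 0, 0, 0, 0, 0, 0]

```text
time_s: 17.0
eef_pos: [475.8, 42.4, 185.7]
ee_rot: [-0.001, 1.0, 0.026, 0.001]
force: [-1.8, 2.0, 12.9]
gripper_width: 16.1
```

```bash
python3 ang.py
```

```text
17.0 y,z -75.46 201.41 a from z 0.2031 a atan 0.2058 R 203.8 F [-1.76  1.98 12.92]
Ft(up) 10.9  Fr(out) 7.2
```

jog_arm:
  deltas:
    - [0, 0, -0.03, 0.04, 0, 0, 0]
    - [0, 0, 0, 0, 0, 0, 0]

```text
time_s: 17.25
eef_pos: [475.8, 43.6, 183.2]
ee_rot: [-0.0, 1.0, 0.026, 0.001]
force: [0.5, 0.3, 8.0]
gripper_width: 15.6
```

```bash
python3 ang.py
```

```text
17.25 y,z -76.64 198.93 a from z 0.1898 a atan 0.1923 R 203.8 F [0.47 0.34 8.  ]
Ft(up) 7.2  Fr(out) 3.5
```

jog_arm:
  deltas:
    - [0, 0, -0.03, 0.04, 0, 0, 0]
    - [0, 0, 0, 0, 0, 0, 0]

```text
time_s: 17.5
eef_pos: [475.7, 44.6, 180.9]
ee_rot: [0.0, 1.0, 0.026, 0.001]
force: [1.7, -2.6, 5.5]
gripper_width: 16.0
```

```bash
python3 ang.py
```

```text
17.5 y,z -77.68 196.62 a from z 0.1776 a atan 0.1799 R 203.9 F [ 1.67 -2.62  5.55]
Ft(up) 6.2  Fr(out) -0.3
```

jog_arm:
  deltas:
    - [0, 0, -0.02, 0.04, 0, 0, 0]
    - [0, 0, 0, 0, 0, 0, 0]

```text
time_s: 17.75
eef_pos: [475.6, 45.5, 178.9]
ee_rot: [0.0, 1.0, 0.026, 0.001]
force: [1.1, -3.3, 5.2]
gripper_width: 15.8
```

```bash
python3 ang.py
```

```text
17.75 y,z -78.56 194.56 a from z 0.1667 a atan 0.1689 R 203.9 F [ 1.1  -3.29  5.2 ]
Ft(up) 6.1  Fr(out) -1.1
```

The first click peaked at a ≈ 0.216 (8.6 → 13.4 → 6.1 N), so I expect the others near 0.135 and 0.053.

jog_arm:
  deltas:
    - [0, 0, -0.01, 0.05, 0, 0, 0]
    - [0, 0, 0, 0, 0, 0, 0]

```text
time_s: 18.0
eef_pos: [475.6, 46.4, 176.5]
ee_rot: [-0.0, 1.0, 0.026, 0.001]
force: [0.9, -1.3, 6.9]
gripper_width: 15.8
```

```bash
python3 ang.py
```

```text
18.0 y,z -79.49 192.16 a from z 0.1541 a atan 0.1563 R 203.9 F [ 0.89 -1.25  6.91]
Ft(up) 6.9  Fr(out) 1.3
```

jog_arm:
  deltas:
    - [0, 0, -0.02, 0.04, 0, 0, 0]
    - [0, 0, 0, 0, 0, 0, 0]

```text
time_s: 18.25
eef_pos: [475.6, 47.1, 174.6]
ee_rot: [0.0, 1.0, 0.026, 0.001]
force: [-1.7, -3.6, 9.0]
gripper_width: 16.1
```

```bash
python3 ang.py
```

```text
18.25 y,z -80.19 190.3 a from z 0.1444 a atan 0.1466 R 203.8 F [-1.69 -3.56  8.97]
Ft(up) 9.6  Fr(out) -0.0
```

jog_arm:
  deltas:
    - [0, 0, -0.02, 0.04, 0, 0, 0]
    - [0, 0, 0, 0, 0, 0, 0]

```text
time_s: 18.5
eef_pos: [475.6, 47.8, 172.8]
ee_rot: [0.0, 1.0, 0.026, 0.001]
force: [-2.1, -5.6, 10.0]
gripper_width: 15.7
```

```bash
python3 ang.py
```

```text
18.5 y,z -80.91 188.52 a from z 0.1351 a atan 0.1372 R 203.9 F [-2.06 -5.55 10.01]
Ft(up) 11.3  Fr(out) -1.6
```

jog_arm:
  deltas:
    - [0, 0, -0.02, 0.04, 0, 0, 0]
    - [0, 0, 0, 0, 0, 0, 0]

```text
time_s: 18.75
eef_pos: [475.5, 48.6, 170.7]
ee_rot: [0.001, 1.0, 0.026, 0.001]
force: [-0.0, -6.2, 8.2]
gripper_width: 16.2
```

```bash
python3 ang.py
```

```text
18.75 y,z -81.69 186.45 a from z 0.1243 a atan 0.1263 R 203.9 F [-0.04 -6.22  8.19]
Ft(up) 9.8  Fr(out) -3.1
```

jog_arm:
  deltas:
    - [0, 0, -0.02, 0.04, 0, 0, 0]
    - [0, 0, 0, 0, 0, 0, 0]

```text
time_s: 19.0
eef_pos: [475.5, 49.4, 168.7]
ee_rot: [0.001, 1.0, 0.026, 0.001]
force: [-0.4, -7.7, 8.5]
gripper_width: 15.9
```

```bash
python3 ang.py
```

```text
19.0 y,z -82.45 184.38 a from z 0.1136 a atan 0.1155 R 203.9 F [-0.4  -7.74  8.47]
Ft(up) 10.5  Fr(out) -4.5
```

jog_arm:
  deltas:
    - [0, 0, -0.01, 0.04, 0, 0, 0]
    - [0, 0, 0, 0, 0, 0, 0]

```text
time_s: 19.25
eef_pos: [475.5, 50.0, 166.8]
ee_rot: [0.001, 1.0, 0.026, 0.001]
force: [-1.4, -6.7, 11.1]
gripper_width: 16.0
```

```bash
python3 ang.py
```

```text
19.25 y,z -83.1 182.51 a from z 0.1039 a atan 0.1057 R 203.9 F [-1.44 -6.7  11.07]
Ft(up) 12.6  Fr(out) -2.7
```

jog_arm:
  deltas:
    - [0, 0, -0.01, 0.04, 0, 0, 0]
    - [0, 0, 0, 0, 0, 0, 0]

```text
time_s: 19.5
eef_pos: [475.4, 50.7, 164.7]
ee_rot: [0.001, 1.0, 0.026, 0.001]
force: [-0.1, -6.0, 7.7]
gripper_width: 15.9
```

```bash
python3 ang.py
```

```text
19.5 y,z -83.77 180.44 a from z 0.0933 a atan 0.0951 R 203.9 F [-0.08 -6.04  7.72]
Ft(up) 9.2  Fr(out) -3.3
```

jog_arm:
  deltas:
    - [0, 0, -0.01, 0.04, 0, 0, 0]
    - [0, 0, 0, 0, 0, 0, 0]

```text
time_s: 19.75
eef_pos: [475.4, 51.4, 162.7]
ee_rot: [0.0, 1.0, 0.026, 0.001]
force: [-0.3, -4.8, 8.1]
gripper_width: 15.4
```

```bash
python3 ang.py
```

```text
19.75 y,z -84.45 178.4 a from z 0.0829 a atan 0.0846 R 203.9 F [-0.34 -4.79  8.1 ]
Ft(up) 9.2  Fr(out) -2.1
```

jog_arm:
  deltas:
    - [0, 0, -0.01, 0.04, 0, 0, 0]
    - [0, 0, 0, 0, 0, 0, 0]

```text
time_s: 20.0
eef_pos: [475.3, 52.0, 160.7]
ee_rot: [0.0, 1.0, 0.026, 0.001]
force: [-0.0, -4.9, 9.0]
gripper_width: 16.1
```

```bash
python3 ang.py
```

```text
20.0 y,z -85.08 176.37 a from z 0.0725 a atan 0.0741 R 203.9 F [-0.04 -4.9   8.96]
Ft(up) 10.0  Fr(out) -2.1
```

jog_arm:
  deltas:
    - [0, 0, -0.01, 0.04, 0, 0, 0]
    - [0, 0, 0, 0, 0, 0, 0]

```text
time_s: 20.25
eef_pos: [475.3, 52.5, 158.8]
ee_rot: [0.0, 1.0, 0.026, 0.001]
force: [-0.2, -3.7, 11.1]
gripper_width: 15.8
```

```bash
python3 ang.py
```

```text
20.25 y,z -85.58 174.53 a from z 0.0631 a atan 0.0648 R 203.9 F [-0.25 -3.69 11.08]
Ft(up) 11.7  Fr(out) -0.4
```

jog_arm:
  deltas:
    - [0, 0, -0.01, 0.03, 0, 0, 0]
    - [0, 0, 0, 0, 0, 0, 0]

```text
time_s: 20.5
eef_pos: [475.3, 52.9, 157.6]
ee_rot: [0.0, 1.0, 0.026, 0.001]
force: [-2.0, -5.5, 12.5]
gripper_width: 16.0
```

```bash
python3 ang.py
```

```text
20.5 y,z -85.96 173.25 a from z 0.0567 a atan 0.0582 R 203.9 F [-2.02 -5.46 12.5 ]
Ft(up) 13.5  Fr(out) -1.7
```

jog_arm:
  deltas:
    - [0, 0, -0.01, 0.03, 0, 0, 0]
    - [0, 0, 0, 0, 0, 0, 0]

```text
time_s: 20.75
eef_pos: [475.4, 53.2, 156.4]
ee_rot: [0.001, 1.0, 0.026, 0.001]
force: [-2.9, -5.3, 16.1]
gripper_width: 15.8
```

```bash
python3 ang.py
```

```text
20.75 y,z -86.28 172.13 a from z 0.051 a atan 0.0525 R 203.9 F [-2.92 -5.26 16.05]
Ft(up) 16.8  Fr(out) -0.6
```

jog_arm:
  deltas:
    - [0, 0, 0, 0.03, 0, 0, 0]
    - [0, 0, 0, 0, 0, 0, 0]

```text
time_s: 21.0
eef_pos: [475.3, 53.7, 154.8]
ee_rot: [0.0, 1.0, 0.026, 0.001]
force: [-1.6, -1.9, 13.7]
gripper_width: 16.1
```

```bash
python3 ang.py
```

```text
21.0 y,z -86.75 170.48 a from z 0.0426 a atan 0.0441 R 203.9 F [-1.55 -1.86 13.68]
Ft(up) 13.7  Fr(out) 1.9
```

jog_arm:
  deltas:
    - [0, 0, -0.01, 0.03, 0, 0, 0]
    - [0, 0, 0, 0, 0, 0, 0]

```text
time_s: 21.25
eef_pos: [475.3, 54.1, 153.1]
ee_rot: [0.0, 1.0, 0.026, 0.001]
force: [-2.1, -2.2, 12.3]
gripper_width: 16.4
```

```bash
python3 ang.py
```

```text
21.25 y,z -87.2 168.8 a from z 0.0342 a atan 0.0356 R 203.9 F [-2.06 -2.18 12.3 ]
Ft(up) 12.4  Fr(out) 1.1
```

The third peak came at a ≈ 0.053 (16.8 N) and the force is now dropping. About 5.5 mm more to the notch.

jog_arm:
  deltas:
    - [0, 0, -0.01, 0.03, 0, 0, 0]
    - [0, 0, 0, 0, 0, 0, 0]

```text
time_s: 21.5
eef_pos: [475.2, 54.5, 151.5]
ee_rot: [0.0, 1.0, 0.026, 0.001]
force: [-1.3, -3.0, 11.9]
gripper_width: 16.0
```

```bash
python3 ang.py
```

```text
21.5 y,z -87.61 167.24 a from z 0.0263 a atan 0.0277 R 203.9 F [-1.28 -2.96 11.9 ]
Ft(up) 12.2  Fr(out) 0.1
```

jog_arm:
  deltas:
    - [0, 0, 0, 0.03, 0, 0, 0]
    - [0, 0, 0, 0, 0, 0, 0]

```text
time_s: 21.75
eef_pos: [475.2, 54.9, 150.1]
ee_rot: [-0.0, 1.0, 0.026, 0.001]
force: [-0.6, -1.4, 12.3]
gripper_width: 16.2
```

```bash
python3 ang.py
```

```text
21.75 y,z -87.98 165.77 a from z 0.0189 a atan 0.0202 R 203.9 F [-0.63 -1.38 12.3 ]
Ft(up) 12.3  Fr(out) 1.6
```

jog_arm:
  deltas:
    - [0, 0, 0, 0.03, 0, 0, 0]
    - [0, 0, 0, 0, 0, 0, 0]

```text
time_s: 22.0
eef_pos: [475.2, 55.2, 148.6]
ee_rot: [-0.001, 1.0, 0.026, 0.001]
force: [-1.0, 1.1, 12.8]
gripper_width: 16.3
```

```bash
python3 ang.py
```

```text
22.0 y,z -88.29 164.31 a from z 0.0116 a atan 0.0129 R 203.9 F [-0.95  1.07 12.82]
Ft(up) 12.2  Fr(out) 4.1
```

The force has bottomed out near 12.2 N at a ≈ 0.013, midway between the third peak and where the fourth is expected. I stop here and look.

```bash
python3 - <<'E'
from h import *
import pickle
p,d=r.read_camera("scene");np.save("scene8c.npy",p);np.save("scene8.npy",d);cv2.imwrite("pics/s8.png",cv2.resize(p[110:270,240:400,::-1],None,fx=3.7,fy=3.7,interpolation=cv2.INTER_CUBIC))
s=r.read_state();p,d=r.read_camera("wrist");pickle.dump((s,p,d),open("w8.pkl","wb"));cv2.imwrite("pics/w8.png",p[:,:,::-1])
E
python3 ang.py
```

```text
22.1 y,z -88.3 164.31 a from z 0.0116 a atan 0.0129 R 203.9 F [-1.39  0.76 13.15]
Ft(up) 12.6  Fr(out) 3.9
```

View pics/s8.png

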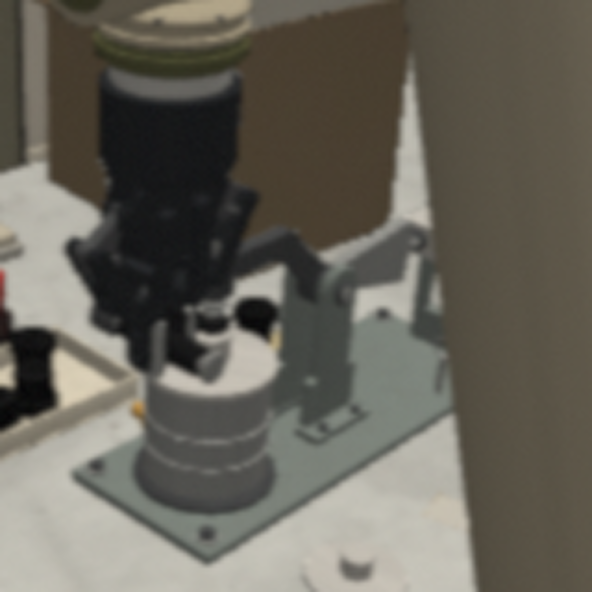

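View pics/w8.png

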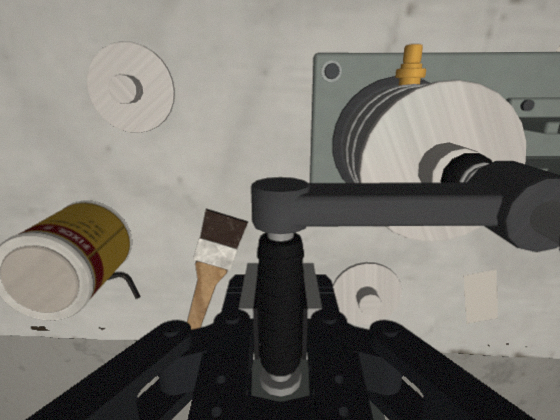

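The foot sits on the boss at (465,168) and the handle is held between the pads. I check the cover once more, then hand in.

```bash
python3 - <<'E'
from fit import *
import pickle
s,p,d=pickle.load(open("w8.pkl","rb"));P=cloud("wrist",d,s);D=np.hypot(P[:,:,0]-523.6,P[:,:,1]+31)
v,u=np.mgrid[:420,:560]
q=(P[:,:,2]>92)&(P[:,:,2]<110)&(D<43)&(D>20)&(v<180);X=P[q]
k=np.linalg.lstsq(np.c_[X[:,:2]-[523.6,-31],np.ones(len(X))],X[:,2],rcond=None)[0];print("plate plane",k,len(X))
m=((P[:,:,2]>92)&(P[:,:,2]<110)&(D<56)&(v<178)).astype(np.uint8);m=cv2.morphologyEx(m,cv2.MORPH_OPEN,np.ones((3,3)))
h=cv2.convexHull(np.argwhere(m)[:,::-1].astype(np.int32)).reshape(-1,2);h=h[(h[:,1]<170)]
print("plate",circ(onplane("wrist",h,101,s)[:,:2]))
E
python3 ang.py
```

```text
plate plane [ 7.08682531e-04 -1.14887370e-03  9.89943376e+01] 8895
plate (array([522.20493373, -28.81851646,  44.55246701]), np.float64(0.1669253975294553))
22.1 y,z -88.3 164.31 a from z 0.0116 a atan 0.0129 R 203.9 F [-1.39  0.76 13.15]
Ft(up) 12.6  Fr(out) 3.9
```

```bash
python3 -c "
from bench import r
print(r.finish_job());s=r.read_state();print(s['time_s'],s['eef_pos'],s['force'],s['gripper_width'])"
```

```text
the job is handed in; nothing more can be done
None
the job is handed in; nothing more can be done
```

I set the 90 mm cover on the pot, let go of it, then brought the lever down through three clicks and handed in at about 22 s, still holding the handle. The hand-in reports no verdict.

- **Cover:** After release it was level and within about 1 mm of the rim's centre. The last view, with the lever down, put it about 2.5 mm off centre and tilted under 0.002 rad, which is within the limits. The plate's top read 99 mm instead of 101 mm. The wrist camera reads about 2 mm low (it put the rim at 92.5 mm, not 95), so I take the cover as fully down.
- **Clicks:** The force at the handle peaked at lever angles of about 0.217 rad (13.4 N), 0.137 rad (11.3 N) and 0.053 rad (16.8 N), close to the stated 0.082 rad spacing. A smaller bump at 0.106 rad did not fit that spacing, and I took it as the foot meeting the boss.
- **Final hold:** The lever is at about 0.013 rad, midway between the third peak and where the fourth is expected. The handle pushes up with about 12.5 N, and the grip is set to 60 N.
- **Not measured:** I could not see the notch and plunger directly, so the third-click position rests on the force pattern and the handle's position. The foot's force on the cover was not measured either. The picture shows the foot resting on the boss.
- **Bystanders:** I did not touch the glue tin or the label roll.

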